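# Touch off the slicing board and set its pivot pin

### The arm

A 7-joint arm with a two-finger parallel gripper is mounted at the origin on the work surface. World frame = base frame: x ahead of the robot, y to its left, z up, the work surface at z = 0. Lengths are in m, angles in rad, forces in N, time in s.
With the tool pointing down it reaches from about 0.425 to 0.925 m from the base axis. Payload 6.8 kg.
Tool frame: the origin (TCP) lies at the very end of the fingers, on their centre line; the grasp point (between the pads) lies 19 mm behind it; x points along the fingers, y is the direction in which the jaws open and shut, and the axes are right-handed (so a half turn about x gives the same grasp; the last joint's range is limited). The gripper opens to 85 mm and grips with 20 to 120 N. Pads are 22 mm wide; open, the fingers measure 114 mm over their backs; the gripper's body (76 mm by 85 mm) begins 54 mm behind the grasp point. The pads swing forward as they close: fully open they stand 13 mm farther back than shut.
Start: joints at [-1.449, 0.477, 0.022, 1.555, -0.011, 1.109, -0.083], TCP at [0.154, 0.657, 0.231] pointing down, gripper open.
Joint ranges: [-2.96, 2.96], [-0.34, 2.1], [-1.41, 1.46], [0.24, 2.44], [-1.37, 4.51], [0.17, 1.92], [-2.96, 2.96]. Speed limits (rad/s): [2.39, 2.39, 3.14, 3.14, 3.14, 3.14, 3.14].

### API

Orientations are given as a rotation vector (axis times angle).
In Python, from bench import get_obs, grab_frame, camera_info, hand_in gives the robot as it stands.
- The arm moves only by the tool apply_moves, never from a script. Its argument "series" is text: rows parted by semicolons, each of 7 numbers parted by spaces: the turn, a rotation vector about the tool's x, y, z in rad, then the shift along the tool's x, y, z in m, then the opening, from 0 (shut) to 1 (fully open). In form: wx wy wz tx ty tz hand; .... A call has 1 to 12 rows; each row is the pose to reach, as a shift and turn from the pose commanded when the call began, along the tool's axes at that moment; what a row does not reach only later rows make up. A row lasts 1/8 s, in which the tool goes at most 62.5 mm and 10.7 degrees, less where a joint would pass 70% of its speed; a pose out of reach is approached as far as the arm can. A call with a gripper value outside its range is refused whole. The fingers move at their own pace and stop on an object; "force" is the grip in N (left out, the last holds). Time passes only in rows, so rows that repeat a pose let the fingers close. It gives the time, the measured TCP pose, the force and the opening at its end, in the units of the state.
- get_obs(): the state, without advancing time (a new reading comes with each control period).
- grab_frame(name): name is "scene" or "top" or "wrist"; returns the picture (480x640x3 uint8, blue, green, red); there is no depth.
- camera_info(name): a dict with "fov_y" (degrees; the focal length in pixels is half the picture's height over the tangent of half this angle, whatever the lens; pixels are square), "cx", "cy" (the principal point, pixels), "rvec" (rotation vector, rad) and "tvec" (3), from world to camera coordinates, as OpenCV has them. Camera axes: x right, y down, z forward; pixel columns grow to the right and rows downward; lengths in m; the calibration is good to about 2 mm. A picture is of the moment at which its call begins: read the wrist's pose just before it. camera_info takes no time and is no camera call; for the wrist camera it gives the pose at the moment of the call.
- hand_in(): hands the job in, once; it reports no verdict.
The state is a dict: "clock": time; "joints": joint angles; "qvel": joint speeds; "tau": joint torques, N m; "tcp_pos": TCP position; "orientation": TCP orientation; "contact_force": force on the tool from outside, world axes, zero at the start; "moment": the same for the moment, N m; "grip_width": finger opening in m.
Only numpy, scipy, OpenCV 4.12 (cv2) and the standard library are available. Lean on these libraries where they do the work, as an engineer would, in place of code of your own. Each camera call takes 0.05 s, during which the arm holds its last target.

### The job

The white slicing board was screwed down by eye, so it is a little off its marked place and slightly turned. Take the steel pivot pin out of its rest and find the board by feel: with the pin upright, press its shank lightly and for half a second against the board's side, first on the long side facing the robot near its left end, then on the same side near its right end, then on the left short side (left and right as seen by the robot). Then set the pin upright and fully home in the board's hole and let it go; touch the board only with the pin, never hard (stay well under 20 N), and leave everything else where it stands.

Things in the scene. Friction and masses are not known exactly. Their poses are not given: they have to be found in the camera images.
- seat: Marked place of the board, NOT the board: origin on top of the 4 mm thick base sheet (200 x 290 mm); x across the board, away from the robot, y along it, to the robot's left. The real board, fixed firmly, has its centre up to 9 mm off this in x and in y and is turned up to 0.05 rad. Board: white plastic, 140 (x) x 240 (y) x 35 mm high, upright sides, its underside on the sheet.
- hole_mark (a point): Marked place of the mouth of the board's one hole, 35 mm above the sheet; the real hole is as far off as the real board. In the board's own turned axes the hole is 20 mm to +x and 30 mm to -y of the board's centre. Round, 17.6 mm wide, 2 mm chamfer at the mouth, 25 mm deep, flat floor.
- pin_center (a point): Half-way up the loose steel pin (78 mm tall, 0.1 to 0.17 kg), on its axis, z up. Below: round shank 16 mm in diameter, 50 mm long, chamfered foot 39 mm below this point. Above: square head 24 x 24 x 28 mm, its faces square to this point's x and y, its centre 25 mm above this point. Starts upright in its rest, more than half of it clear; grip it by the head.
- rest: Grey plastic rest, fixed, 70 x 70 x 22 mm high, origin under its centre; the pin stands in the 20 mm wide, 16 mm deep hole in its middle.
- cutter_mid (a point): Steel ring cutter lying on the board's top, 56 mm wide, 18 mm high; its middle. Leave it.
- jar_mid (a point): Amber jar with black cap, 48 mm wide, 80 mm high; half-way up. Leave it.
- cup_mid (a point): Steel cup, 70 mm wide, 60 mm high; half-way up. Leave it.
- can_mid (a point): Can, 72 mm wide, 100 mm high; half-way up. Leave it.

How it is judged:
On the way, in this order (a step that is already met when the one before it is completed fails the run):
1. the pin is lifted out of its rest (height (world z) of pin_center above 0.075 m and contact force between pin and rest below 0.05 N), for 0.1 s.
2. the upright pin presses (more than 1 N, for 0.3 s) on the board's long side facing the robot, left of its middle by at least 25 mm (contact force between pin and seat above 1 N and z of pin_center in the frame of seat below 0.072 m and x of pin_center in the frame of seat below -0.062 m and y of pin_center in the frame of seat between 0.025 and 0.135 m and angle between pin_center's own z axis and vertical below 0.2 rad), for 0.3 s.
3. the upright pin presses likewise on the same side, right of its middle by at least 25 mm (contact force between pin and seat above 1 N and z of pin_center in the frame of seat below 0.072 m and x of pin_center in the frame of seat below -0.062 m and y of pin_center in the frame of seat below -0.025 m and angle between pin_center's own z axis and vertical below 0.2 rad), for 0.3 s.
4. the upright pin presses likewise on the left short side (contact force between pin and seat above 1 N and z of pin_center in the frame of seat below 0.072 m and y of pin_center in the frame of seat above 0.112 m and x of pin_center in the frame of seat above -0.07 m and angle between pin_center's own z axis and vertical below 0.2 rad), for 0.3 s.
At the end, for the whole second after the job is handed in: The pin stands in the board's hole, within 0.1 rad of upright, its foot within 2.5 mm of the hole's floor, at rest and released (z of pin_center in the frame of seat below 0.0515 m and x of pin_center in the frame of seat between 0 and 0.04 m and y of pin_center in the frame of seat between -0.05 and -0.01 m and angle between pin_center's own z axis and vertical below 0.1 rad and linear speed of pin below 0.01 m/s and contact force between the fingers and pin below 0.05 N); the robot touches nothing.
It fails at once if the pin presses on the board or its sheet with more than 20 N (contact force between pin and seat above 20 N or contact force between pin and base above 20 N).
It fails at once if the gripper or arm presses on the board with more than 3 N (contact force between any of the fingers, the arm and seat above 3 N).
It fails at once if the ring cutter, jar, cup or can is moved more than 20 mm (distance of any of cutter_mid, jar_mid, cup_mid, can_mid from where it was at the start of the episode above 0.02 m).
It also fails if it takes over 72 s, if anything falls off the work surface, if the arm or the gripper's body presses on something with over 40 N, if the wrist force passes 120 N, or if a joint passes its speed limit or range.

## Working session

There is one attempt and no reset: what is moved stays moved. The work goes in short steps, Python scripts to look and compute and a tool call to move; the robot and the scene stay as the last step left them, time stands still between calls to the robot, and variables do not carry over. Pictures are saved under pics/ and viewed, and the job is handed in when it is done.

Besides the shell and the picture viewer there is one more tool, called after ">>>" as a command line: name --argument value ..., lists and objects as JSON in quotes. apply_moves: Moves the arm, as the interface text tells. Its arguments: {"type":"object","properties":{"series":{"type":"string"},"force":{"type":"number"}},"required":["series"]}

```bash
ls; mkdir -p pics; python3 - <<'E'
from bench import *
import cv2
o=get_obs();print(o)
for n in("scene","top","wrist"):
    print(n,camera_info(n)); cv2.imwrite(f"pics/{n}0.png",grab_frame(n))
E
```

```text
pics
{'clock': 0.0, 'joints': array([-1.44908376,  0.47779726,  0.02236557,  1.55645488, -0.01148489,
        1.10927837, -0.08311676]), 'qvel': array([ 8.67074142e-04, -5.66360071e-04, -6.54289846e-04,  1.01972279e-03,
        1.51524949e-03,  2.27367077e-04, -3.26352569e-05]), 'tau': array([-9.10421750e-04, -5.96436310e+01,  1.60744373e+00, -2.81192440e+01,
        1.23478522e-02,  9.36484372e-03,  4.24080474e-05]), 'tcp_pos': array([0.1536622 , 0.65667464, 0.23032668]), 'orientation': array([ 0.17900962,  1.5633024 , -0.18185586]), 'contact_force': array([-0.81551037, -0.47612771,  0.68879806]), 'moment': array([ 0.03066369, -0.06571762,  0.00278415]), 'grip_width': 0.08501271476839031}
scene {'fov_y': 53.992782921258524, 'cx': 321.38754615676186, 'cy': 240.7017301088941, 'rvec': array([ 1.83203704,  1.40735432, -0.68268698]), 'tvec': array([-0.23522289, -0.1986988 ,  1.49685439])}
top {'fov_y': 55.7291157848464, 'cx': 320.34655469725544, 'cy': 230.19400711356195, 'rvec': array([ 2.20227448, -2.17003231,  0.06507235]), 'tvec': array([0.1154328 , 0.48430755, 1.12398456])}
wrist {'fov_y': 70.86360892195981, 'cx': 320.84488581535487, 'cy': 245.105922375744, 'rvec': array([-2.27680194, -1.80643816, -0.25714209]), 'tvec': array([-0.67409295, -0.0368424 ,  0.37894408])}
```

View pics/scene0.png

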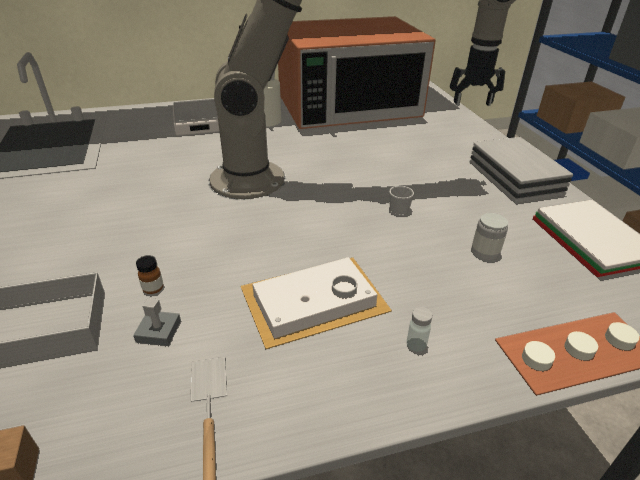

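View pics/top0.png

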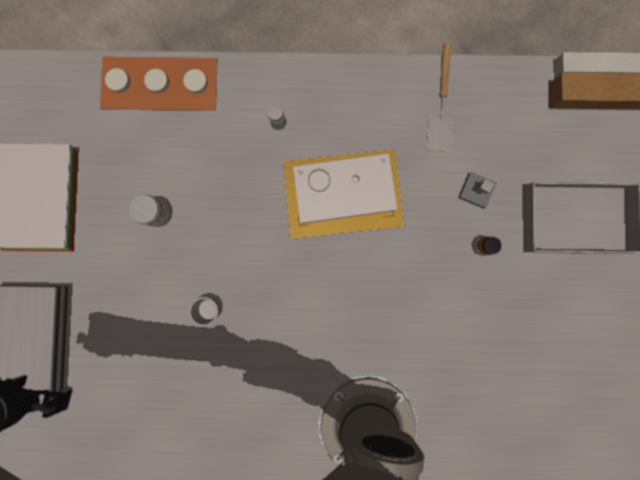

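View pics/wrist0.png

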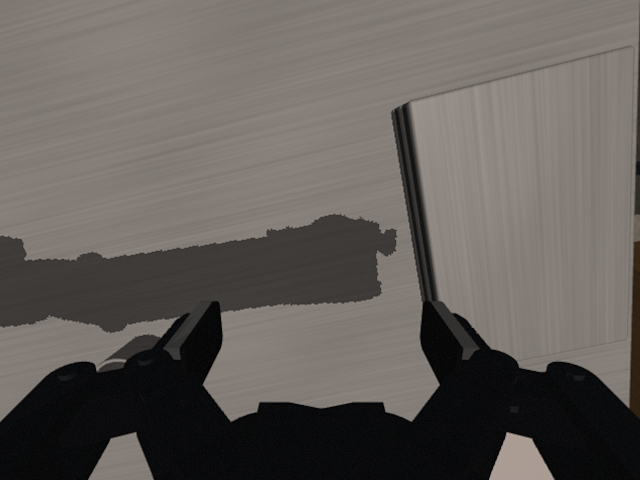

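```bash
cat > h.py <<'E'
from bench import *
import cv2, numpy as np
from scipy.spatial.transform import Rotation as R
def K(ci):
    f=240/np.tan(np.radians(ci['fov_y'])/2); return np.array([[f,0,ci['cx']],[0,f,ci['cy']],[0,0,1.]])
def ray(ci,uv):
    Rm=R.from_rotvec(ci['rvec']).as_matrix(); c=-Rm.T@ci['tvec']
    d=np.linalg.inv(K(ci))@np.array([uv[0],uv[1],1.]); return c,Rm.T@d
def onz(ci,uv,z):
    c,d=ray(ci,uv); return (c+d*(z-c[2])/d[2])
def proj(ci,p):
    Rm=R.from_rotvec(ci['rvec']).as_matrix(); q=K(ci)@(Rm@np.asarray(p)+ci['tvec']); return q[:2]/q[2]
def sfoot(): pass
E
python3 - <<'E'
from h import *
ci=camera_info("top"); im=cv2.imread("pics/top0.png")
hsv=cv2.cvtColor(im,cv2.COLOR_BGR2HSV)
def quad(m,z,name):
    cs,_=cv2.findContours(m,cv2.RETR_EXTERNAL,cv2.CHAIN_APPROX_NONE); c=max(cs,key=cv2.contourArea)
    W=np.array([onz(ci,p[0],z)[:2] for p in c])
    r=cv2.minAreaRect((W*1000).astype(np.float32)); print(name,cv2.contourArea(c),r); print(cv2.boxPoints(r))
    return c
m=((hsv[...,0]>12)&(hsv[...,0]<28)&(hsv[...,1]>120)).astype(np.uint8); m[:,:270]=0;m[:,420:]=0
quad(m,.004,"sheet")
print(hsv[200,330],hsv[180,466],hsv[186,487],hsv[300,500])
m=((hsv[...,1]<45)&(hsv[...,2]>150)).astype(np.uint8)*255; m[:,:285]=0;m[:,410:]=0;m[:140]=0;m[245:]=0
quad(m,.039,"board")
cv2.imwrite("pics/c.png",cv2.resize(im[130:270,270:520],None,fx=3.2,fy=3.2,interpolation=cv2.INTER_CUBIC))
cv2.imwrite("pics/d.png",cv2.resize(im[160:270,440:520],None,fx=7,fy=5.4*7/5.4,interpolation=cv2.INTER_CUBIC)[:600])
cv2.imwrite("pics/m.png",m)
s=cv2.imread("pics/scene0.png")
cv2.imwrite("pics/e.png",cv2.resize(s[240:360,120:220],None,fx=5,fy=5,interpolation=cv2.INTER_CUBIC))
E
```

```text
sheet 8453.0 ((578.4688720703125, 67.00344848632812), (197.32920837402344, 286.9897766113281), 6.993691921234131)
[[463.06647  197.41725 ]
 [498.0103   -87.43718 ]
 [693.8713   -63.410355]
 [658.9274   221.44408 ]]
[ 11  28 183] [10 13 58] [ 11  25 145] [ 11  26 137]
board 5191.0 ((586.388427734375, 64.79244995117188), (138.63592529296875, 238.4217529296875), 8.743098258972168)
[[499.7554   172.08144 ]
 [535.9965   -63.56981 ]
 [673.0215   -42.496536]
 [636.78033  193.15471 ]]
```

View pics/c.png

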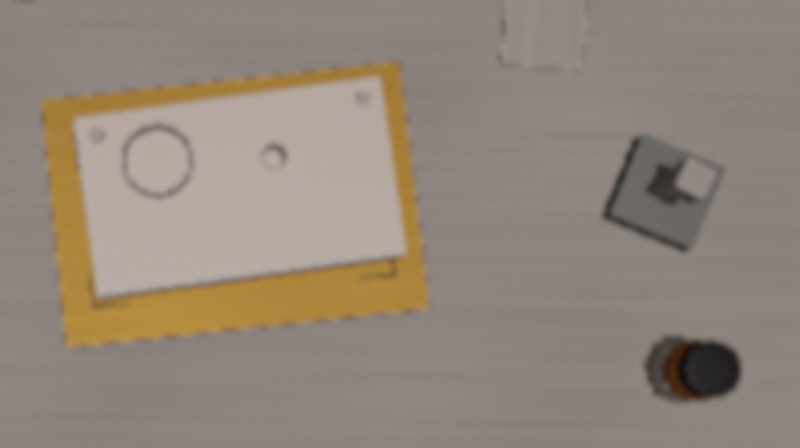

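View pics/d.png

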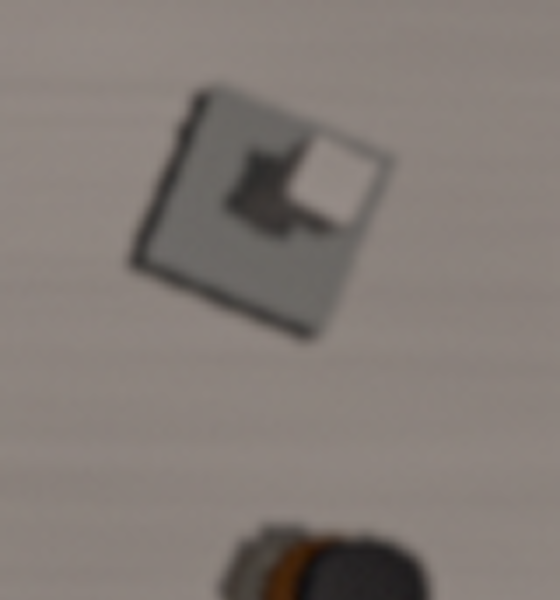

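View pics/e.png

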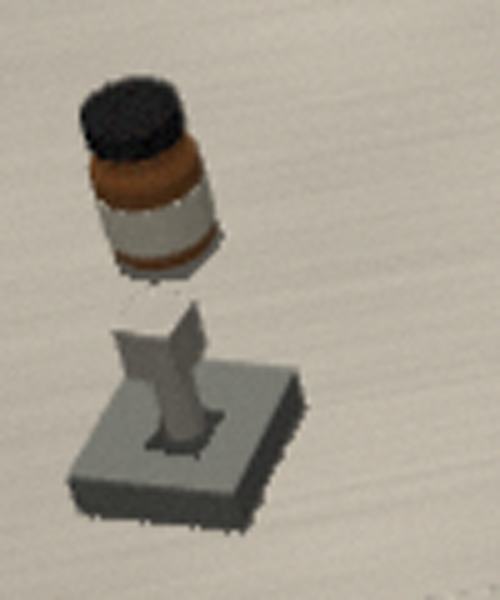

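```bash
python3 - <<'E'
from h import *
ci=camera_info("top"); im=cv2.imread("pics/top0.png")
g=im.astype(int)
sub=im[165:215,455:500]
print(sub[::6,::5].mean(2).astype(int))
P=lambda u,v,z:(onz(ci,(440+(u-3)/7,160+(v-3)/7),z)*1000).round(1)[:2]
R4=[P(212,88,.022),P(395,157,.022),P(318,335,.022),P(146,253,.022)]; print(R4, (R4[0]+R4[2])/2,[np.linalg.norm(R4[i]-R4[i-1]) for i in range(4)])
H=[P(318,132,.084),P(380,158,.084),P(347,227,.084),P(288,190,.084)]; print(H,np.mean(H,0),[np.linalg.norm(H[i]-H[i-1]) for i in range(4)])
for n,A in(("rest",R4),("head",H)):
    for i in range(4):
        d=A[(i+1)%4]-A[i]; print(n,np.degrees(np.arctan2(d[1],d[0])).round(1))
s=cv2.imread("pics/scene0.png");cs=camera_info("scene")
# bright head top in scene
for p in [(.6,-.2,.084)]: print(proj(cs,p))
hm=((im.mean(2)>140)).astype(np.uint8);hm2=np.zeros_like(hm);hm2[175:197,478:497]=hm[175:197,478:497]
c,_=cv2.findContours(hm2,0,1)
for k in c:
  if cv2.contourArea(k)>20: print(cv2.contourArea(k),cv2.minAreaRect(k),onz(ci,cv2.minAreaRect(k)[0],.084))
# hole, cutter, jar, others
Q=lambda u,v,z:(onz(ci,(270+(u-1.1)/3.2,130+(v-1.1)/3.2),z)*1000).round(1)[:2]
print("hole",Q(274,156,.039),"cutter",Q(157,161,.057),"jar cap",Q(709,370,.08))
print("glass",onz(ci,(275,113),.06),"cup",onz(ci,(208,309),.06),"can",onz(ci,(145,209),.1))
b=np.array([586.4,64.8]);t=np.radians(8.743);M=np.array([[np.cos(t),-np.sin(t)],[np.sin(t),np.cos(t)]]);print("hole from board",b+M@[20,-30])
E
```

```text
[[137 137 135 135 133 133 131 131 130]
 [134 134 133 126 133 132 132 132 131]
 [134 134 111 102 101 102 119 133 131]
 [136 135  63 103  65  56 137 136 106]
 [134 120 105 103  54  61 128 132 129]
 [134  63 105 103 104 101 102 107 132]
 [130 132 101  68 103 103 103 129 128]
 [134 133 134 134 133  97 100 133 132]
 [132 132 132 132 131 132 130 131 131]]
[array([ 633.9, -251.2]), array([ 609.8, -316.6]), array([ 545.2, -288.5]), array([ 573.9, -227.2])] [ 589.55 -269.85] [np.float64(64.62197768561404), np.float64(69.69913916254637), np.float64(70.44693038025142), np.float64(67.68589217850347)]
[array([ 607. , -266.9]), array([ 598.4, -287.8]), array([ 574.7, -276.4]), array([ 587. , -256.5])] [ 591.775 -271.9  ] [np.float64(22.542404485768582), np.float64(22.600221237855212), np.float64(26.299239532731693), np.float64(23.39444378479638)]
rest -110.2
rest 156.5
rest 64.9
rest -21.8
head -112.4
head 154.3
head 58.3
head -27.5
[187.48214497 298.21647545]
hole [610.9  37.8] cutter [602.5 128.1] jar cap [ 448.6 -281.6]
glass [0.76643936 0.23796233 0.06      ] cup [0.28710888 0.38793391 0.06      ] can [0.5207574  0.53248807 0.1       ]
hole from board [610.72768079  38.18865002]
```

```bash
cat >> h.py <<'E'
def Rdown(yaw): # yaw of tool y (jaw) in world, deg
    a=np.radians(yaw); x=np.array([0,0,-1.]); y=np.array([np.cos(a),np.sin(a),0]); return np.array([x,y,np.cross(x,y)]).T
def state():
    o=get_obs(); Rm=R.from_rotvec(o['orientation']).as_matrix()
    print("t",round(o['clock'],2),"tcp",(o['tcp_pos']*1e3).round(1),"x",Rm[:,0].round(3),"jaw",np.degrees(np.arctan2(Rm[1,1],Rm[0,1])).round(2),"F",o['contact_force'].round(2),"M",o['moment'].round(2),"w",round(o['grip_width']*1e3,1),"j",o['joints'].round(2)); return o,Rm
def go(p,yaw=None):
    o,Rm=state(); T=Rdown(yaw) if yaw is not None else Rm
    w=R.from_matrix(Rm.T@T).as_rotvec(); t=Rm.T@(np.array(p)-o['tcp_pos'])
    print("->",np.round(p,4),"rot",w.round(3),"deg",np.degrees(np.linalg.norm(w)).round(1),"shift",t.round(4)); return w,t
E
python3 - <<'E'
from h import *
for y in (-22.4,67.6,157.6,-112.4):
    go([.591,-.271,.15],y)
go([.56,.33,.23])
E
```

```text
t 0.15 tcp [153.7 656.8 230.5] x [-0.    -0.001 -1.   ] jaw 76.83 F [0.18 0.96 0.32] M [-0.03 -0.02  0.  ] w 85.5 j [-1.45  0.48  0.02  1.56 -0.01  1.11 -0.08]
-> [ 0.591 -0.271  0.15 ] rot [1.732e+00 1.000e-03 1.000e-03] deg 99.2 shift [ 0.0817 -0.8037  0.6372]
t 0.15 tcp [153.7 656.8 230.5] x [-0.    -0.001 -1.   ] jaw 76.83 F [0.18 0.96 0.32] M [-0.03 -0.02  0.  ] w 85.5 j [-1.45  0.48  0.02  1.56 -0.01  1.11 -0.08]
-> [ 0.591 -0.271  0.15 ] rot [0.161 0.    0.001] deg 9.2 shift [ 0.0817 -0.8037  0.6372]
t 0.15 tcp [153.7 656.8 230.5] x [-0.    -0.001 -1.   ] jaw 76.83 F [0.18 0.96 0.32] M [-0.03 -0.02  0.  ] w 85.5 j [-1.45  0.48  0.02  1.56 -0.01  1.11 -0.08]
-> [ 0.591 -0.271  0.15 ] rot [-1.41e+00 -1.00e-03  1.00e-03] deg 80.8 shift [ 0.0817 -0.8037  0.6372]
t 0.15 tcp [153.7 656.8 230.5] x [-0.    -0.001 -1.   ] jaw 76.83 F [0.18 0.96 0.32] M [-0.03 -0.02  0.  ] w 85.5 j [-1.45  0.48  0.02  1.56 -0.01  1.11 -0.08]
-> [ 0.591 -0.271  0.15 ] rot [-2.98e+00 -2.00e-03  0.00e+00] deg 170.8 shift [ 0.0817 -0.8037  0.6372]
t 0.15 tcp [153.7 656.8 230.5] x [-0.    -0.001 -1.   ] jaw 76.83 F [0.18 0.96 0.32] M [-0.03 -0.02  0.  ] w 85.5 j [-1.45  0.48  0.02  1.56 -0.01  1.11 -0.08]
-> [0.56 0.33 0.23] rot [0. 0. 0.] deg 0.0 shift [ 0.0009 -0.2257  0.4701]
```

>>> apply_moves --series "0.17 0 0 0 -0.025 0.055 1;0.35 0 0 0 -0.05 0.11 1;0.52 0 0 0 -0.08 0.165 1;0.70 0 0 0 -0.11 0.22 1;0.87 0 0 0 -0.135 0.275 1;1.05 0 0 0 -0.16 0.33 1;1.22 0 0 0 -0.19 0.385 1;1.40 0 0 0 -0.22 0.44 1;1.57 0 0 0 -0.26 0.48 1;1.732 0 0 0 -0.32 0.495 1;1.732 0 0 0 -0.38 0.51 1;1.732 0 0 0 -0.44 0.53 1" --force 80

```text
clock: 1.65
tcp_pos: [0.569, 0.1071, 0.2311]
orientation: [1.491, 0.999, -1.491]
contact_force: [2.0, -0.1, 0.6]
grip_width: 0.0858
```

```bash
python3 - <<'E'
from h import *
go([.591,-.271,.25],-22.4)
E
```

```text
t 1.65 tcp [569.  107.1 231.1] x [-0.  0. -1.] jaw -22.37 F [ 1.97 -0.1   0.63] M [ 0.04 -0.05 -0.05] w 85.8 j [-0.75  0.36  0.58  1.82 -0.23  1.03 -0.47]
-> [ 0.591 -0.271  0.25 ] rot [0. 0. 0.] deg 0.0 shift [-0.0189  0.1642  0.3413]
```

>>> apply_moves --series "0 0 0 0 0.024 0.05 1;0 0 0 0 0.048 0.1 1;0 0 0 0 0.072 0.15 1;0 0 0 0 0.096 0.2 1;0 0 0 0 0.12 0.25 1;0 0 0 0 0.145 0.3 1;0 0 0 0 0.164 0.341 1;0 0 0 0 0.164 0.341 1"

```text
clock: 2.65
tcp_pos: [0.5894, -0.274, 0.2313]
orientation: [1.494, 0.992, -1.498]
contact_force: [0.5, 0.8, -0.1]
grip_width: 0.0854
```

```bash
python3 - <<'E'
from h import *
go([.591,-.271,.15],-22.4)
print(camera_info("wrist"))
cv2.imwrite("pics/w1.png",grab_frame("wrist"))
E
```

```text
t 2.65 tcp [ 589.4 -274.   231.3] x [-0.001 -0.003 -1.   ] jaw -22.81 F [ 0.53  0.77 -0.13] M [ 0.07 -0.02 -0.04] w 85.4 j [-0.11  0.5   0.64  1.65 -0.32  1.1   0.22]
-> [ 0.591 -0.271  0.15 ] rot [-0.007  0.003 -0.   ] deg 0.4 shift [ 0.0812  0.0002 -0.0036]
{'fov_y': 70.86360892195981, 'cx': 320.84488581535487, 'cy': 245.105922375744, 'rvec': array([-2.80269905,  0.56513559,  0.08051696]), 'tvec': array([-0.64984621, -0.0601512 ,  0.37123796])}
```

View pics/w1.png

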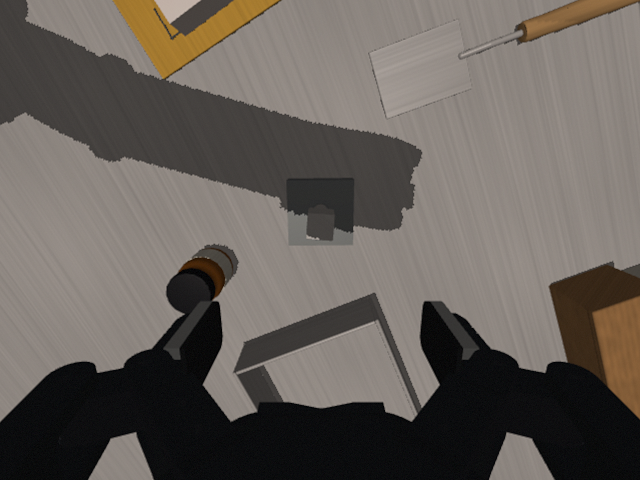

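```bash
python3 - <<'E'
from h import *
im=cv2.imread("pics/w1.png")[170:255,275:365]
im=cv2.convertScaleAbs(im,alpha=1.8)
cv2.imwrite("pics/w1c.png",cv2.resize(im,None,fx=6,fy=6,interpolation=cv2.INTER_CUBIC))
E
```

```text
(no output)
```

View pics/w1c.png

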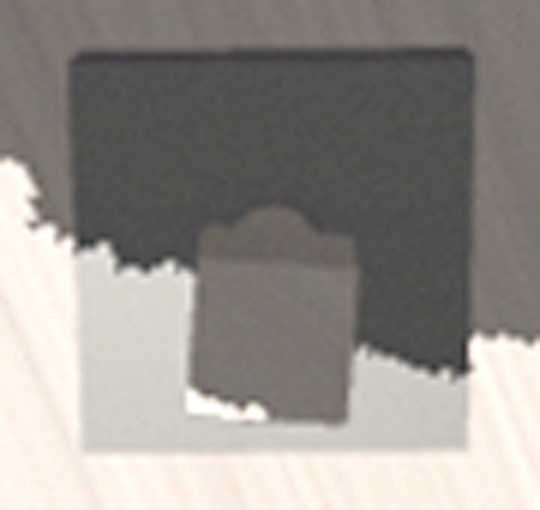

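```bash
python3 - <<'E'
from h import *
ci=camera_info("wrist")
P=lambda u,v,z:(onz(ci,(275+(u-2.5)/6,170+(v-2.5)/6),z)*1000)[:2]
H=[P(200,260,.084),P(357,267,.084),P(345,422,.084),P(187,413,.084)]
print(np.round(H,1),np.mean(H,0),[np.linalg.norm(H[i]-H[i-1]).round(1) for i in range(4)])
for i in range(4):
    d=H[(i+1)%4]-H[i]; print(np.degrees(np.arctan2(d[1],d[0])).round(1))
A=[P(72,58,.022),P(473,52,.022),P(468,450,.022),P(82,450,.022)];print("rest",np.mean(A,0),[np.linalg.norm(A[i]-A[i-1]).round(1) for i in range(4)])
for i in range(4):
    d=A[(i+1)%4]-A[i]; print(np.degrees(np.arctan2(d[1],d[0])).round(1))
E
```

```text
[[ 586.  -252.1]
 [ 606.6 -261.8]
 [ 596.3 -282.8]
 [ 575.2 -272.5]] [ 591.01885495 -267.31088182] [np.float64(23.1), np.float64(22.8), np.float64(23.4), np.float64(23.5)]
-25.2
-116.3
154.0
62.0
rest [ 591.32275996 -266.85501612] [np.float64(69.9), np.float64(68.6), np.float64(70.9), np.float64(69.8)]
-21.8
-111.8
157.4
67.2
```

```bash
python3 - <<'E'
from h import *
go([.5912,-.2685,.048],-26.5)
E
```

```text
t 2.7 tcp [ 590.3 -270.9  231. ] x [-0.001 -0.001 -1.   ] jaw -22.61 F [-0.03  0.49  0.02] M [ 0.06 -0.04  0.06] w 85.3 j [-0.12  0.5   0.64  1.65 -0.33  1.1   0.22]
-> [ 0.5912 -0.2685  0.048 ] rot [0.068 0.001 0.   ] deg 3.9 shift [ 0.183   0.     -0.0027]
```

>>> apply_moves --series "0.07 0 0 0.05 0 -0.002 1;0.07 0 0 0.1 0 -0.002 1;0.07 0 0 0.14 0 -0.002 1;0.07 0 0 0.165 0 -0.002 1;0.07 0 0 0.183 0 -0.002 1;0.07 0 0 0.183 0 -0.002 1;0.07 0 0 0.183 0 -0.002 1"

```text
clock: 3.58
tcp_pos: [0.5928, -0.2671, 0.0494]
orientation: [1.541, 0.954, -1.539]
contact_force: [0.0, 0.0, 0.9]
grip_width: 0.0857
```

```bash
python3 - <<'E'
from h import *
go([.5912,-.2685,.048],-26.5)
cv2.imwrite("pics/w2.png",grab_frame("wrist"))
E
```

```text
t 3.58 tcp [ 592.8 -267.1   49.4] x [ 0.002 -0.    -1.   ] jaw -26.39 F [0.01 0.01 0.94] M [-0.02 -0.02 -0.01] w 85.7 j [-0.04  0.71  0.53  1.78 -0.48  0.79  0.27]
-> [ 0.5912 -0.2685  0.048 ] rot [ 0.002 -0.    -0.002] deg 0.1 shift [ 0.0014 -0.0008  0.0019]
```

View pics/w2.png

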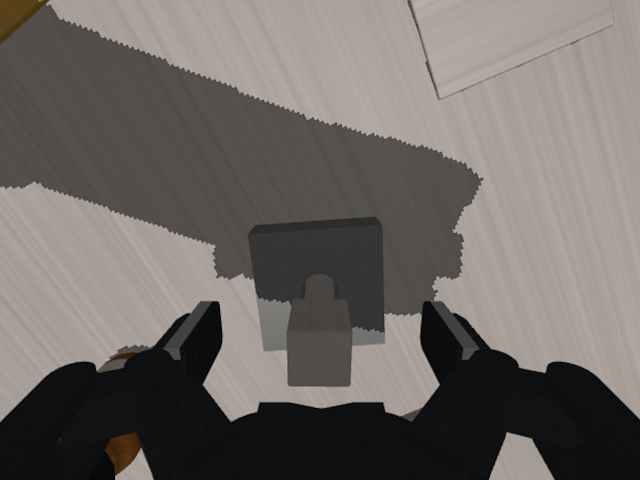

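>>> apply_moves --series "0 0 0 0 0 0 0.5;0 0 0 0 0 0 0;0 0 0 0 0 0 0;0 0 0 0 0 0 0;0 0 0 0 0 0 0;0 0 0 0 0 0 0" --force 80

```text
clock: 4.38
tcp_pos: [0.5922, -0.2672, 0.0486]
orientation: [1.54, 0.954, -1.54]
contact_force: [0.8, 0.5, 3.7]
grip_width: 0.023
```

>>> apply_moves --series "0 0 0 -0.02 0 0 0;0 0 0 -0.04 0 0 0;0 0 0 -0.06 0 0 0;0 0 0 -0.08 0 0 0;0 0 0 -0.08 0 0 0;0 0 0 -0.08 0 0 0"

```text
clock: 5.12
tcp_pos: [0.5917, -0.2667, 0.1279]
orientation: [1.54, 0.956, -1.54]
contact_force: [-0.3, 0.2, -1.2]
grip_width: 0.0231
```

```bash
python3 - <<'E'
from h import *
state()
cv2.imwrite("pics/w3.png",grab_frame("wrist"));s=grab_frame("scene");cv2.imwrite("pics/s3.png",s)
cv2.imwrite("pics/s3c.png",cv2.resize(s[200:360,100:260],None,fx=3.7,fy=3.7))
E
```

```text
t 5.12 tcp [ 591.7 -266.7  127.9] x [-0.001  0.001 -1.   ] jaw -26.4 F [-0.26  0.18 -1.24] M [0.01 0.06 0.02] w 23.1 j [-0.09  0.61  0.6   1.74 -0.42  0.92  0.22]
```

View pics/w3.png

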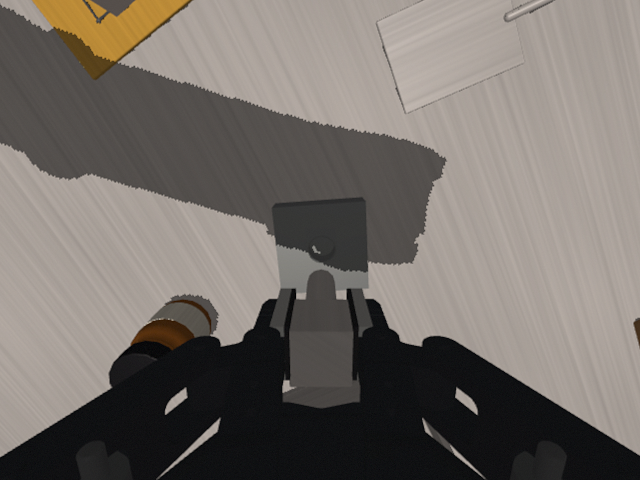

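View pics/s3c.png

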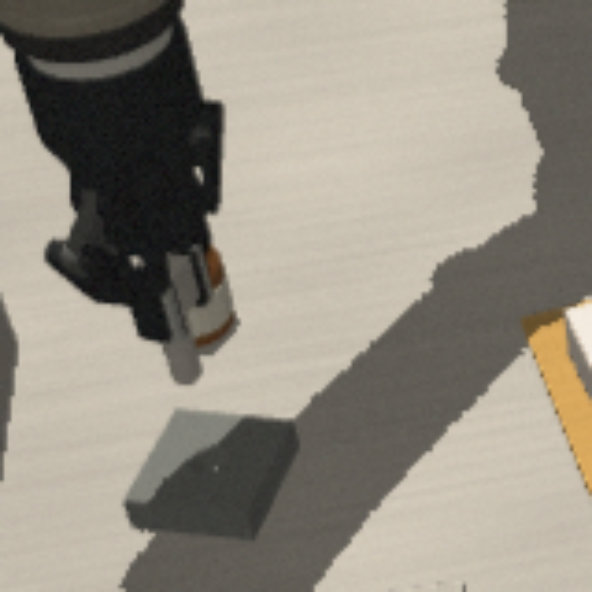

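```bash
python3 - <<'E'
from h import *
go([.477,.129,.128]);go([.477,.129,.064])
E
```

```text
t 5.22 tcp [ 591.4 -266.6  127.3] x [-0.002  0.001 -1.   ] jaw -26.41 F [-0.87  0.54 -2.72] M [ 0.02  0.   -0.02] w 22.9 j [-0.09  0.61  0.6   1.74 -0.42  0.92  0.22]
-> [0.477 0.129 0.128] rot [0. 0. 0.] deg 0.0 shift [-2.000e-04 -2.784e-01 -3.035e-01]
t 5.22 tcp [ 591.4 -266.6  127.3] x [-0.002  0.001 -1.   ] jaw -26.41 F [-0.87  0.54 -2.72] M [ 0.02  0.   -0.02] w 22.9 j [-0.09  0.61  0.6   1.74 -0.42  0.92  0.22]
-> [0.477 0.129 0.064] rot [0. 0. 0.] deg 0.0 shift [ 0.0638 -0.2783 -0.3035]
```

>>> apply_moves --series "0 0 0 0 -0.02 -0.022 0;0 0 0 0 -0.06 -0.065 0;0 0 0 0 -0.1 -0.109 0;0 0 0 0 -0.14 -0.153 0;0 0 0 0 -0.18 -0.196 0;0 0 0 0 -0.22 -0.24 0;0 0 0 0 -0.26 -0.283 0;0 0 0 0.02 -0.278 -0.303 0;0 0 0 0.045 -0.278 -0.303 0;0 0 0 0.063 -0.278 -0.303 0;0 0 0 0.063 -0.278 -0.303 0;0 0 0 0.063 -0.278 -0.303 0"

```text
clock: 6.72
tcp_pos: [0.4783, 0.1273, 0.0657]
orientation: [1.541, 0.953, -1.541]
contact_force: [-0.2, 0.2, -1.3]
grip_width: 0.0229
```

```bash
python3 - <<'E'
from h import *
o,Rm=state()
t=np.radians(8.74); d=np.array([np.cos(t),np.sin(t),0]); e=np.array([-np.sin(t),np.cos(t),0])
print("boardx in tool",(Rm.T@d).round(4),"boardy",(Rm.T@e).round(4))
cv2.imwrite("pics/w4.png",grab_frame("wrist"));s=grab_frame("scene")
cv2.imwrite("pics/s4c.png",cv2.resize(s[180:360,220:420],None,fx=3.3,fy=3.3))
E
```

```text
t 6.72 tcp [478.3 127.3  65.7] x [ 0.001 -0.    -1.   ] jaw -26.5 F [-0.15  0.17 -1.27] M [ 0.05 -0.02 -0.04] w 22.9 j [-0.82  0.48  0.55  2.14 -0.42  0.63 -0.44]
boardx in tool [ 5.000e-04  8.168e-01 -5.770e-01] boardy [-1.000e-04 -5.770e-01 -8.168e-01]
```

View pics/s4c.png

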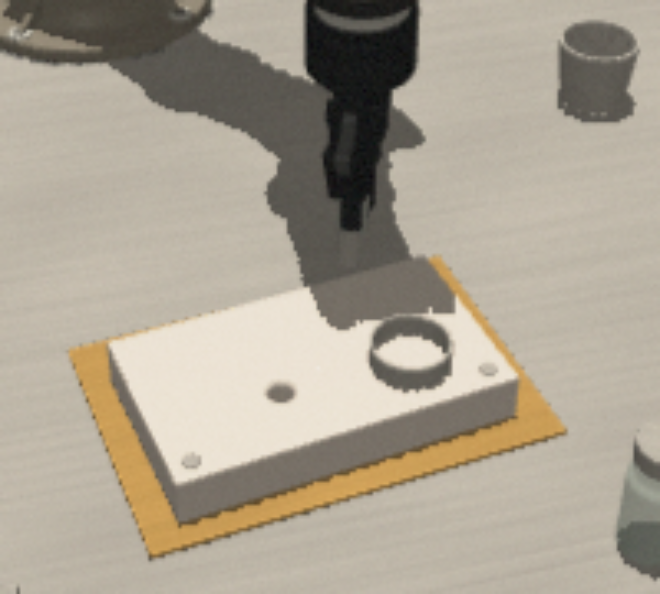

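View pics/w4.png

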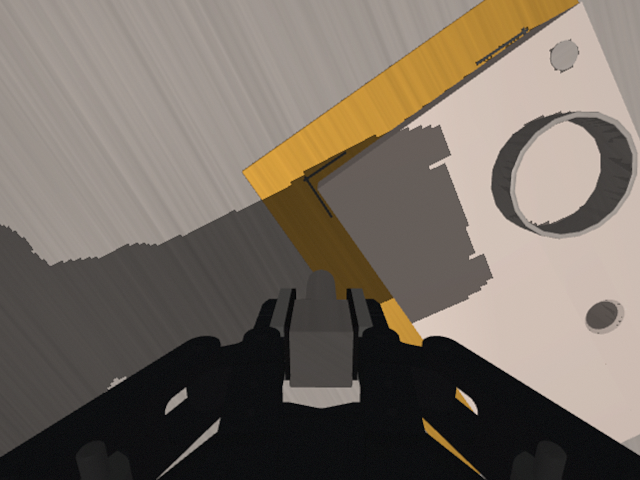

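>>> apply_moves --series "0 0 0 0 0.0041 -0.0029 0;0 0 0 0 0.0082 -0.0058 0;0 0 0 0 0.0114 -0.0081 0;0 0 0 0 0.0114 -0.0081 0;0 0 0 0 0.0114 -0.0081 0"

```text
clock: 7.45
tcp_pos: [0.4914, 0.1301, 0.0652]
orientation: [1.54, 0.955, -1.541]
contact_force: [-0.1, -0.5, -1.7]
grip_width: 0.0232
```

>>> apply_moves --series "0 0 0 0 0.0008 -0.0006 0;0 0 0 0 0.0016 -0.0012 0;0 0 0 0 0.0016 -0.0012 0"

```text
clock: 7.82
tcp_pos: [0.4936, 0.1306, 0.0653]
orientation: [1.54, 0.955, -1.54]
contact_force: [0.2, -0.5, -0.4]
grip_width: 0.0232
```

>>> apply_moves --series "0 0 0 0 0.0008 -0.0006 0;0 0 0 0 0.0008 -0.0006 0"

```text
clock: 8.07
tcp_pos: [0.4946, 0.1307, 0.0653]
orientation: [1.54, 0.955, -1.54]
contact_force: [0.2, -0.7, -1.4]
grip_width: 0.0227
```

>>> apply_moves --series "0 0 0 0 0.0008 -0.0006 0;0 0 0 0 0.0008 -0.0006 0"

```text
clock: 8.32
tcp_pos: [0.4956, 0.1309, 0.0653]
orientation: [1.54, 0.955, -1.54]
contact_force: [-0.7, -0.9, -0.7]
grip_width: 0.0232
```

>>> apply_moves --series "0 0 0 0 0.0008 -0.0006 0;0 0 0 0 0.0008 -0.0006 0"

```text
clock: 8.57
tcp_pos: [0.4966, 0.1311, 0.0653]
orientation: [1.54, 0.955, -1.54]
contact_force: [-0.3, -1.0, -1.7]
grip_width: 0.0234
```

>>> apply_moves --series "0 0 0 0 0.0008 -0.0006 0;0 0 0 0 0.0008 -0.0006 0"

```text
clock: 8.82
tcp_pos: [0.4976, 0.1313, 0.0653]
orientation: [1.54, 0.955, -1.54]
contact_force: [0.3, 0.3, -1.4]
grip_width: 0.0232
```

>>> apply_moves --series "0 0 0 0 0.0008 -0.0006 0;0 0 0 0 0.0008 -0.0006 0"

```text
clock: 9.07
tcp_pos: [0.4986, 0.1315, 0.0653]
orientation: [1.54, 0.955, -1.54]
contact_force: [-0.5, -0.3, -1.9]
grip_width: 0.023
```

>>> apply_moves --series "0 0 0 0 0.0008 -0.0006 0;0 0 0 0 0.0008 -0.0006 0"

```text
clock: 9.32
tcp_pos: [0.4995, 0.1317, 0.0653]
orientation: [1.54, 0.955, -1.54]
contact_force: [-0.3, 0.3, -0.3]
grip_width: 0.0232
```

>>> apply_moves --series "0 0 0 0 0.0008 -0.0006 0;0 0 0 0 0.0008 -0.0006 0"

```text
clock: 9.57
tcp_pos: [0.5004, 0.1318, 0.0653]
orientation: [1.54, 0.955, -1.54]
contact_force: [0.1, 0.4, -1.2]
grip_width: 0.0229
```

```bash
python3 - <<'E'
from h import *
w=grab_frame("wrist");state();s=grab_frame("scene")
cv2.imwrite("pics/w5.png",cv2.resize(cv2.convertScaleAbs(w[230:430,240:480],alpha=2),None,fx=3,fy=3))
cv2.imwrite("pics/s5.png",cv2.resize(s[230:320,270:370],None,fx=6,fy=6,interpolation=cv2.INTER_CUBIC))
E
```

```text
t 9.62 tcp [500.4 131.8  65.3] x [-0. -0. -1.] jaw -26.41 F [-1.11 -0.86 -2.09] M [ 0.   -0.01 -0.04] w 23.0 j [-0.8   0.51  0.54  2.09 -0.43  0.65 -0.43]
```

View pics/w5.png

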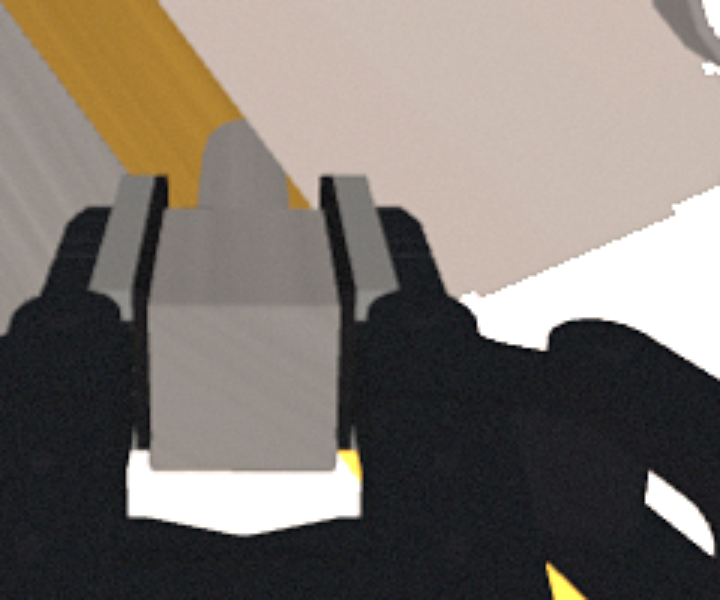

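View pics/s5.png

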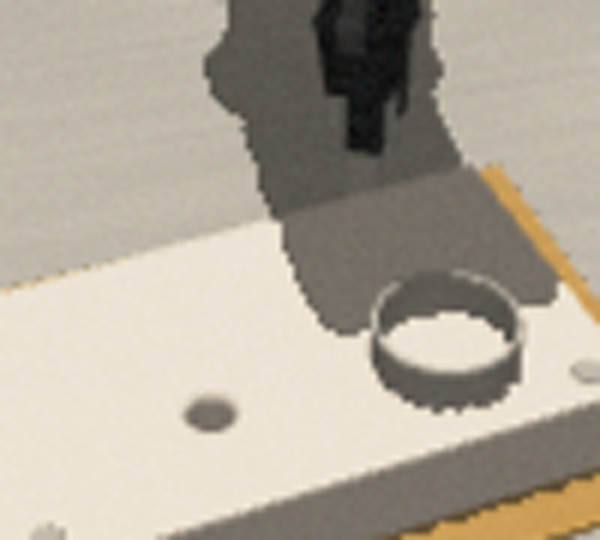

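>>> apply_moves --series "0 0 0 0 0.0008 -0.0006 0;0 0 0 0 0.0008 -0.0006 0"

```text
clock: 9.93
tcp_pos: [0.5008, 0.1321, 0.0651]
orientation: [1.539, 0.956, -1.541]
contact_force: [-2.2, 0.6, -0.4]
grip_width: 0.0233
```

>>> apply_moves --series "0 0 0 0 0.0008 -0.0006 0;0 0 0 0 0.0008 -0.0006 0"

```text
clock: 10.18
tcp_pos: [0.5012, 0.1324, 0.065]
orientation: [1.538, 0.956, -1.542]
contact_force: [-5.7, 1.2, -0.2]
grip_width: 0.023
```

>>> apply_moves --series "0 0 0 0 0 0 0;0 0 0 0 0 0 0;0 0 0 0 0 0 0;0 0 0 0 0 0 0;0 0 0 0 0 0 0"

```text
clock: 10.8
tcp_pos: [0.5012, 0.1324, 0.065]
orientation: [1.538, 0.956, -1.542]
contact_force: [-5.2, 1.0, 0.5]
grip_width: 0.023
```

```bash
python3 - <<'E'
from h import *
state()
E
```

```text
t 10.8 tcp [501.2 132.4  65. ] x [-0.002  0.    -1.   ] jaw -26.39 F [-5.22  0.98  0.5 ] M [0.35 1.31 0.04] w 23.0 j [-0.8   0.51  0.54  2.09 -0.43  0.65 -0.43]
```

>>> apply_moves --series "0 0 0 0 -0.006 0.0043 0;0 0 0 0 -0.0123 0.0087 0;0 0 0 0 0.01 0.04 0;0 0 0 0 0.035 0.0756 0;0 0 0 0 0.06 0.1111 0;0 0 0 0 0.08 0.1394 0;0 0 0 0 0.08 0.1394 0;0 0 0 0 0.084 0.1366 0;0 0 0 0 0.088 0.1338 0;0 0 0 0 0.089 0.1331 0;0 0 0 0 0.089 0.1331 0"

```text
clock: 12.18
tcp_pos: [0.5229, -0.0261, 0.0652]
orientation: [1.539, 0.955, -1.539]
contact_force: [-0.1, -0.8, -1.3]
grip_width: 0.023
```

>>> apply_moves --series "0 0 0 0 0.0008 -0.0006 0;0 0 0 0 0.0008 -0.0006 0"

```text
clock: 12.42
tcp_pos: [0.5238, -0.0264, 0.0653]
orientation: [1.54, 0.955, -1.54]
contact_force: [-0.4, -0.9, -1.5]
grip_width: 0.0229
```

>>> apply_moves --series "0 0 0 0 0.0008 -0.0006 0;0 0 0 0 0.0008 -0.0006 0"

```text
clock: 12.68
tcp_pos: [0.5247, -0.0263, 0.0652]
orientation: [1.54, 0.955, -1.54]
contact_force: [0.1, -0.1, -1.4]
grip_width: 0.0233
```

>>> apply_moves --series "0 0 0 0 0.0008 -0.0006 0;0 0 0 0 0.0008 -0.0006 0"

```text
clock: 12.92
tcp_pos: [0.5252, -0.0265, 0.0651]
orientation: [1.539, 0.955, -1.542]
contact_force: [-2.4, -0.6, -1.0]
grip_width: 0.0229
```

>>> apply_moves --series "0 0 0 0 0.0008 -0.0006 0;0 0 0 0 0.0008 -0.0006 0"

```text
clock: 13.18
tcp_pos: [0.5258, -0.0266, 0.065]
orientation: [1.539, 0.955, -1.542]
contact_force: [-4.7, -3.2, 0.7]
grip_width: 0.0231
```

>>> apply_moves --series "0 0 0 0 0 0 0;0 0 0 0 0 0 0;0 0 0 0 0 0 0;0 0 0 0 0 0 0;0 0 0 0 0 0 0"

```text
clock: 13.8
tcp_pos: [0.5258, -0.0266, 0.065]
orientation: [1.539, 0.955, -1.542]
contact_force: [-4.3, -3.0, 1.7]
grip_width: 0.0228
```

```bash
python3 - <<'E'
from h import *
o,Rm=state()
p2=o['tcp_pos'][:2]*1e3; p1=np.array([501.2,132.4])
d=p1-p2; yaw=np.arctan2(-d[0],d[1]); print("yaw",np.degrees(yaw))
ex=np.array([np.cos(yaw),np.sin(yaw)]);ey=np.array([-ex[1],ex[0]])
print("front line ex.p=",ex@p1,"board centre ex (vision)",ex@[586.4,64.8],"=> from probe",ex@p1+78)
E
```

```text
t 13.8 tcp [525.8 -26.6  65. ] x [-0.002 -0.    -1.   ] jaw -26.45 F [-4.3  -3.04  1.69] M [-0.71  1.03 -0.07] w 22.8 j [-0.49  0.52  0.53  2.07 -0.42  0.66 -0.13]
yaw 8.798766249340671
front line ex.p= 515.554223051312 board centre ex (vision) 589.4111577667848 => from probe 593.554223051312
```

```bash
python3 - <<'E'
from h import *
o,Rm=state()
go([.5110,-.0289,.065]);go([.5110,-.0289,.125]);go([.5674,.2086,.125]);go([.5674,.2086,.065])
t=np.radians(8.8); print(Rm.T@[-np.sin(t),np.cos(t),0])
E
```

```text
t 13.8 tcp [525.8 -26.6  65. ] x [-0.002 -0.    -1.   ] jaw -26.45 F [-4.3  -3.04  1.69] M [-0.71  1.03 -0.07] w 22.8 j [-0.49  0.52  0.53  2.07 -0.42  0.66 -0.13]
t 13.8 tcp [525.8 -26.6  65. ] x [-0.002 -0.    -1.   ] jaw -26.45 F [-4.3  -3.04  1.69] M [-0.71  1.03 -0.07] w 22.8 j [-0.49  0.52  0.53  2.07 -0.42  0.66 -0.13]
-> [ 0.511  -0.0289  0.065 ] rot [0. 0. 0.] deg 0.0 shift [ 0.0001 -0.0122  0.0087]
t 13.8 tcp [525.8 -26.6  65. ] x [-0.002 -0.    -1.   ] jaw -26.45 F [-4.3  -3.04  1.69] M [-0.71  1.03 -0.07] w 22.8 j [-0.49  0.52  0.53  2.07 -0.42  0.66 -0.13]
-> [ 0.511  -0.0289  0.125 ] rot [0. 0. 0.] deg 0.0 shift [-0.0599 -0.0123  0.0088]
t 13.8 tcp [525.8 -26.6  65. ] x [-0.002 -0.    -1.   ] jaw -26.45 F [-4.3  -3.04  1.69] M [-0.71  1.03 -0.07] w 22.8 j [-0.49  0.52  0.53  2.07 -0.42  0.66 -0.13]
-> [0.5674 0.2086 0.125 ] rot [0. 0. 0.] deg 0.0 shift [-0.0601 -0.0676 -0.229 ]
t 13.8 tcp [525.8 -26.6  65. ] x [-0.002 -0.    -1.   ] jaw -26.45 F [-4.3  -3.04  1.69] M [-0.71  1.03 -0.07] w 22.8 j [-0.49  0.52  0.53  2.07 -0.42  0.66 -0.13]
-> [0.5674 0.2086 0.065 ] rot [0. 0. 0.] deg 0.0 shift [-1.000e-04 -6.750e-02 -2.291e-01]
[-1.79109780e-04 -5.77186861e-01 -8.16612084e-01]
```

>>> apply_moves --series "0 0 0 0 -0.006 0.004 0;0 0 0 0 -0.0122 0.0087 0;0 0 0 -0.03 -0.0123 0.0088 0;0 0 0 -0.06 -0.0123 0.0088 0;0 0 0 -0.06 -0.025 -0.045 0;0 0 0 -0.06 -0.037 -0.1 0;0 0 0 -0.06 -0.049 -0.155 0;0 0 0 -0.06 -0.06 -0.205 0;0 0 0 -0.06 -0.0675 -0.229 0;0 0 0 -0.04 -0.0675 -0.229 0;0 0 0 -0.015 -0.0675 -0.229 0;0 0 0 0 -0.0675 -0.229 0"

```text
clock: 15.3
tcp_pos: [0.567, 0.2064, 0.0634]
orientation: [1.539, 0.952, -1.545]
contact_force: [0.4, -0.4, -0.8]
grip_width: 0.0228
```

>>> apply_moves --series "0 0 0 0 0.0023 0.0033 0;0 0 0 0 0.0046 0.0065 0;0 0 0 0 0.0058 0.0082 0;0 0 0 0 0.0058 0.0082 0"

```text
clock: 15.8
tcp_pos: [0.5702, 0.1991, 0.066]
orientation: [1.541, 0.954, -1.539]
contact_force: [-0.6, -0.2, -0.7]
grip_width: 0.0228
```

```bash
python3 - <<'E'
from h import *
w=grab_frame("wrist");o,_=state()
t=np.radians(8.8); print("ey",np.array([-np.sin(t),np.cos(t)])@o['tcp_pos'][:2]*1e3,"expect contact",-25.66+128)
cv2.imwrite("pics/w6.png",cv2.convertScaleAbs(w,alpha=1.3))
E
```

```text
t 15.85 tcp [570.1 199.4  65.8] x [ 0.001  0.001 -1.   ] jaw -26.42 F [ 0.22 -0.01 -1.56] M [ 0.03  0.02 -0.05] w 22.8 j [-0.82  0.62  0.52  1.88 -0.43  0.75 -0.52]
ey 109.82861848255129 expect contact 102.34
```

View pics/w6.png

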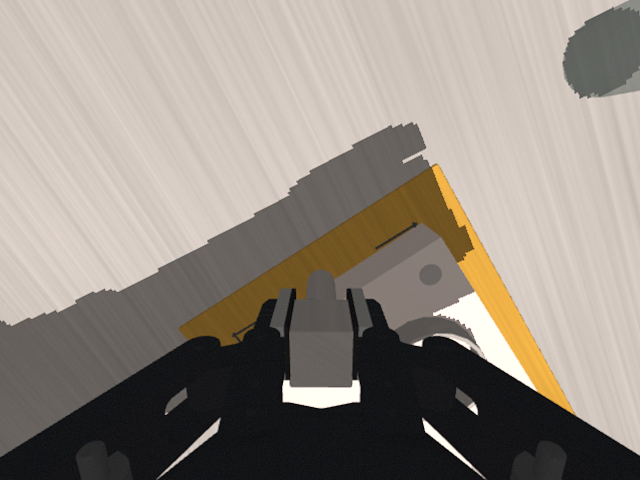

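>>> apply_moves --series "0 0 0 0 0.0006 0.0008 0;0 0 0 0 0.0012 0.0016 0;0 0 0 0 0.0017 0.0024 0;0 0 0 0 0.0017 0.0024 0"

```text
clock: 16.35
tcp_pos: [0.5702, 0.1963, 0.0653]
orientation: [1.54, 0.955, -1.54]
contact_force: [-0.3, 0.7, -1.3]
grip_width: 0.0233
```

>>> apply_moves --series "0 0 0 0 0.0006 0.0008 0;0 0 0 0 0.0006 0.0008 0"

```text
clock: 16.6
tcp_pos: [0.5704, 0.1961, 0.0654]
orientation: [1.54, 0.956, -1.54]
contact_force: [-0.9, 2.3, -0.5]
grip_width: 0.0236
```

>>> apply_moves --series "0 0 0 0 0.0006 0.0008 0;0 0 0 0 0.0006 0.0008 0"

```text
clock: 16.85
tcp_pos: [0.5705, 0.1959, 0.0654]
orientation: [1.541, 0.957, -1.539]
contact_force: [-1.1, 5.2, -1.0]
grip_width: 0.0232
```

>>> apply_moves --series "0 0 0 0 0.0006 0.0008 0;0 0 0 0 0.0006 0.0008 0"

```text
clock: 17.1
tcp_pos: [0.5705, 0.1958, 0.0655]
orientation: [1.541, 0.958, -1.539]
contact_force: [-1.0, 6.4, 0.3]
grip_width: 0.0231
```

>>> apply_moves --series "0 0 0 0 0 0 0;0 0 0 0 0 0 0;0 0 0 0 0 0 0;0 0 0 0 0 0 0;0 0 0 0 0 0 0"

```text
clock: 17.73
tcp_pos: [0.5705, 0.1957, 0.0655]
orientation: [1.541, 0.958, -1.539]
contact_force: [-2.0, 6.5, -0.1]
grip_width: 0.0229
```

```bash
python3 - <<'E'
from h import *
o,Rm=state()
t=np.radians(8.8); ex=np.array([np.cos(t),np.sin(t)]);ey=np.array([-ex[1],ex[0]])
p=o['tcp_pos'][:2]*1e3; print("ey loaded",ey@p)
cy=ey@[570.3,196.3]-128; print("cy",cy)
h=ex*(592.65+20)+ey*(cy-30); print("hole TCP",h)
b=ex*592.65+ey*cy; print("centre",b)
go([h[0]/1e3,h[1]/1e3,.125],-26.4)
cv2.imwrite("pics/w7.png",grab_frame("wrist"))
E
```

```text
t 17.73 tcp [570.5 195.7  65.5] x [-0.     0.003 -1.   ] jaw -26.32 F [-1.97  6.55 -0.11] M [1.72 0.4  0.01] w 22.9 j [-0.81  0.62  0.51  1.89 -0.43  0.75 -0.51]
ey loaded 106.15604769471962
cy -21.258591154828594
hole TCP [613.27995633  43.07157803]
centre [588.92581361  69.65871274]
t 17.73 tcp [570.5 195.7  65.5] x [-0.     0.003 -1.   ] jaw -26.32 F [-1.97  6.55 -0.11] M [1.72 0.4  0.01] w 22.9 j [-0.81  0.62  0.51  1.89 -0.43  0.75 -0.51]
-> [0.6133 0.0431 0.125 ] rot [ 0.001 -0.002  0.001] deg 0.2 shift [-0.0599  0.106   0.1177]
```

>>> apply_moves --series "0 0 0 0 -0.004 -0.006 0;0 0 0 0 -0.008 -0.0115 0;0 0 0 -0.03 -0.008 -0.0115 0;0 0 0 -0.06 -0.008 -0.0115 0;0 0 0 -0.06 0.015 0.018 0;0 0 0 -0.06 0.045 0.05 0;0 0 0 -0.06 0.075 0.084 0;0 0 0 -0.06 0.095 0.106 0;0 0 0 -0.06 0.106 0.118 0;0 0 0 -0.06 0.106 0.118 0;0 0 0 -0.06 0.106 0.118 0"

```text
clock: 19.15
tcp_pos: [0.6129, 0.0425, 0.125]
orientation: [1.539, 0.957, -1.539]
contact_force: [-0.4, -0.1, -0.9]
grip_width: 0.0229
```

```bash
python3 - <<'E'
from h import *
w=grab_frame("wrist");s=grab_frame("scene")
go([.6133,.0431,.105],-26.4)
cv2.imwrite("pics/w8.png",w);cv2.imwrite("pics/s8.png",cv2.resize(s[180:340,230:400],None,fx=3.5,fy=3.5))
E
```

```text
t 19.25 tcp [612.9  42.6 125. ] x [-0.001  0.001 -1.   ] jaw -26.26 F [-0.02  0.15 -1.42] M [-0.01  0.02  0.02] w 22.8 j [-0.59  0.55  0.57  1.83 -0.38  0.87 -0.29]
-> [0.6133 0.0431 0.105 ] rot [ 0.002 -0.     0.001] deg 0.1 shift [ 0.02    0.0001 -0.0006]
```

View pics/w8.png

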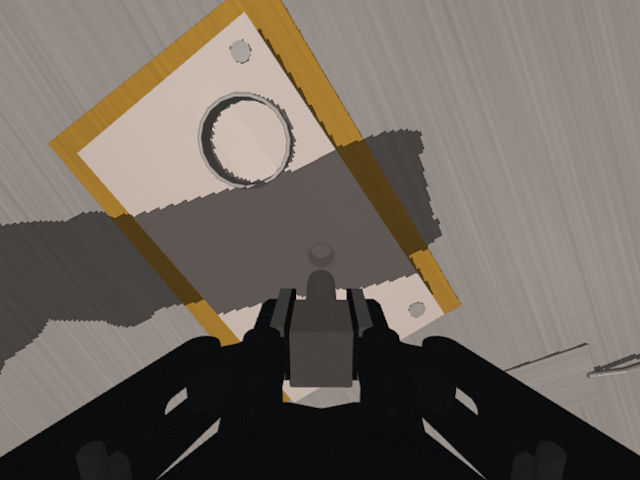

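View pics/s8.png

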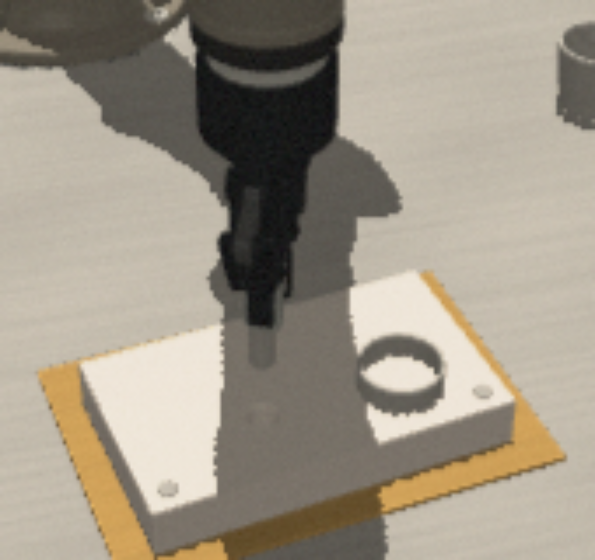

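>>> apply_moves --series "0 0 0 0.012 0 -0.0006 0;0 0 0 0.025 0 -0.0006 0;0 0 0 0.035 0 -0.0006 0;0 0 0 0.038 0 -0.0006 0;0 0 0 0.038 0 -0.0006 0"

```text
clock: 19.88
tcp_pos: [0.6134, 0.041, 0.087]
orientation: [1.54, 0.955, -1.541]
contact_force: [0.2, -0.3, -1.7]
grip_width: 0.0232
```

>>> apply_moves --series "0 0 0 0.002 0 0 0;0 0 0 0.004 0 0 0;0 0 0 0.004 0 0 0"

```text
clock: 20.25
tcp_pos: [0.6134, 0.0411, 0.0833]
orientation: [1.54, 0.955, -1.54]
contact_force: [0.2, -1.2, -1.6]
grip_width: 0.0231
```

```bash
python3 - <<'E'
from h import *
go([.6133,.0431,.08],-26.4)
w=grab_frame("wrist")
cv2.imwrite("pics/w9.png",cv2.resize(cv2.convertScaleAbs(w[220:420,220:420],alpha=2),None,fx=3,fy=3))
E
```

```text
t 20.25 tcp [613.4  41.1  83.3] x [-0.  0. -1.] jaw -26.41 F [ 0.18 -1.21 -1.64] M [ 0.01 -0.02  0.02] w 23.1 j [-0.56  0.61  0.54  1.85 -0.42  0.8  -0.26]
-> [0.6133 0.0431 0.08  ] rot [-0. -0.  0.] deg 0.0 shift [ 0.0033 -0.001  -0.0017]
```

View pics/w9.png

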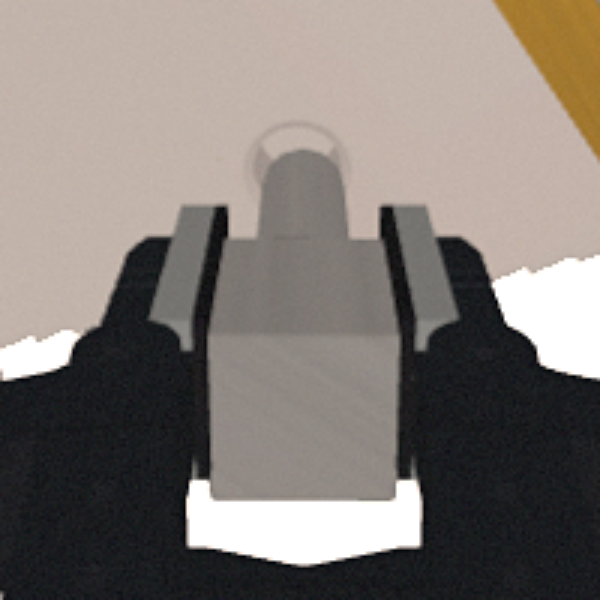

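>>> apply_moves --series "0 0 0 0 -0.001 -0.0017 0;0 0 0 0 -0.001 -0.0017 0;0 0 0 0 -0.001 -0.0017 0"

```text
clock: 20.68
tcp_pos: [0.6134, 0.0432, 0.0833]
orientation: [1.54, 0.955, -1.54]
contact_force: [-0.0, -0.9, -0.8]
grip_width: 0.0228
```

```bash
python3 - <<'E'
from h import *
go([.6133,.0431,.08],-26.4)
w=grab_frame("wrist")
cv2.imwrite("pics/w10.png",cv2.resize(cv2.convertScaleAbs(w[220:420,220:420],alpha=2),None,fx=3,fy=3))
E
```

```text
t 20.68 tcp [613.4  43.2  83.3] x [ 0.  0. -1.] jaw -26.4 F [-0.01 -0.9  -0.82] M [ 0.04 -0.04 -0.03] w 22.8 j [-0.56  0.61  0.54  1.85 -0.42  0.8  -0.26]
-> [0.6133 0.0431 0.08  ] rot [-0. -0. -0.] deg 0.0 shift [ 0.0033 -0.      0.0001]
```

View pics/w10.png

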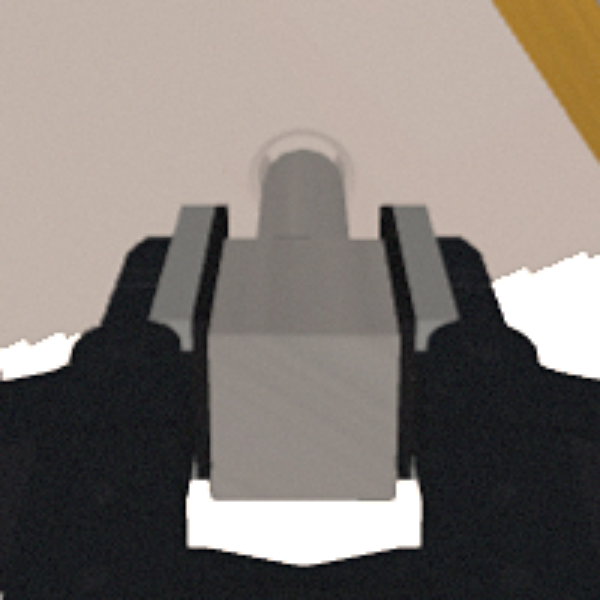

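Pin foot (column ~304) is now centred on the hole mouth (~302). I'll descend in small steps and watch the force.

>>> apply_moves --series "0 0 0 0.0015 0 0 0;0 0 0 0.003 0 0 0;0 0 0 0.003 0 0 0"

```text
clock: 21.1
tcp_pos: [0.6132, 0.0431, 0.0801]
orientation: [1.54, 0.955, -1.54]
contact_force: [0.5, -0.1, -0.9]
grip_width: 0.0231
```

>>> apply_moves --series "0 0 0 0.0015 0 0 0;0 0 0 0.003 0 0 0;0 0 0 0.003 0 0 0"

```text
clock: 21.48
tcp_pos: [0.6132, 0.0431, 0.0771]
orientation: [1.54, 0.955, -1.54]
contact_force: [-0.3, -0.4, -2.2]
grip_width: 0.0231
```

>>> apply_moves --series "0 0 0 0.0015 0 0 0;0 0 0 0.003 0 0 0;0 0 0 0.003 0 0 0"

```text
clock: 21.85
tcp_pos: [0.6132, 0.0431, 0.0741]
orientation: [1.54, 0.955, -1.54]
contact_force: [-0.4, 0.1, -1.6]
grip_width: 0.023
```

Foot is about 7 mm into the hole without force.

>>> apply_moves --series "0 0 0 0.0015 0 0 0;0 0 0 0.003 0 0 0;0 0 0 0.0045 0 0 0;0 0 0 0.006 0 0 0;0 0 0 0.006 0 0 0"

```text
clock: 22.48
tcp_pos: [0.6132, 0.0431, 0.0681]
orientation: [1.54, 0.955, -1.54]
contact_force: [0.7, -0.8, -1.4]
grip_width: 0.0228
```

>>> apply_moves --series "0 0 0 0.0015 0 0 0;0 0 0 0.003 0 0 0;0 0 0 0.0045 0 0 0;0 0 0 0.006 0 0 0;0 0 0 0.006 0 0 0"

```text
clock: 23.1
tcp_pos: [0.6133, 0.0431, 0.0621]
orientation: [1.54, 0.955, -1.54]
contact_force: [-1.7, -0.2, -1.9]
grip_width: 0.0231
```

>>> apply_moves --series "0 0 0 0.0015 0 0 0;0 0 0 0.003 0 0 0;0 0 0 0.003 0 0 0"

```text
clock: 23.48
tcp_pos: [0.6132, 0.0431, 0.0591]
orientation: [1.54, 0.955, -1.54]
contact_force: [-0.6, 0.5, -1.6]
grip_width: 0.023
```

>>> apply_moves --series "0 0 0 0.001 0 0 0;0 0 0 0.001 0 0 0"

```text
clock: 23.72
tcp_pos: [0.6133, 0.0431, 0.0582]
orientation: [1.54, 0.955, -1.54]
contact_force: [-0.5, 0.3, -1.5]
grip_width: 0.023
```

>>> apply_moves --series "0 0 0 0.001 0 0 0;0 0 0 0.001 0 0 0"

```text
clock: 23.98
tcp_pos: [0.6133, 0.0431, 0.0572]
orientation: [1.54, 0.955, -1.54]
contact_force: [-0.8, 0.5, -1.4]
grip_width: 0.0228
```

>>> apply_moves --series "0 0 0 0.0005 0 0 0;0 0 0 0.0005 0 0 0"

```text
clock: 24.22
tcp_pos: [0.6133, 0.0431, 0.0568]
orientation: [1.54, 0.955, -1.54]
contact_force: [0.4, -0.7, -1.3]
grip_width: 0.0229
```

>>> apply_moves --series "0 0 0 0.0005 0 0 0;0 0 0 0.0005 0 0 0"

```text
clock: 24.48
tcp_pos: [0.6134, 0.0431, 0.0564]
orientation: [1.54, 0.955, -1.54]
contact_force: [0.2, -0.3, 0.6]
grip_width: 0.0232
```

>>> apply_moves --series "0 0 0 0.0005 0 0 0;0 0 0 0.0005 0 0 0"

```text
clock: 24.72
tcp_pos: [0.6135, 0.0431, 0.0561]
orientation: [1.541, 0.955, -1.54]
contact_force: [-1.7, -0.7, 4.2]
grip_width: 0.0229
```

>>> apply_moves --series "0 0 0 -0.0007 0 0 0;0 0 0 -0.0007 0 0 0.15;0 0 0 -0.0007 0 0 0.4;0 0 0 -0.0007 0 0 0.8;0 0 0 -0.0007 0 0 0.8;0 0 0 -0.0007 0 0 0.8;0 0 0 -0.0007 0 0 0.8" --force 20

```text
clock: 25.6
tcp_pos: [0.6134, 0.0431, 0.0565]
orientation: [1.54, 0.955, -1.54]
contact_force: [-0.1, -0.4, 0.1]
grip_width: 0.0683
```

```bash
python3 - <<'E'
from h import *
state()
w=grab_frame("wrist");cv2.imwrite("pics/w11.png",w)
E
```

```text
t 25.6 tcp [613.4  43.1  56.5] x [ 0.  0. -1.] jaw -26.41 F [-0.1  -0.44  0.08] M [ 0.03 -0.06  0.02] w 68.3 j [-0.54  0.65  0.51  1.86 -0.45  0.75 -0.24]
```

View pics/w11.png

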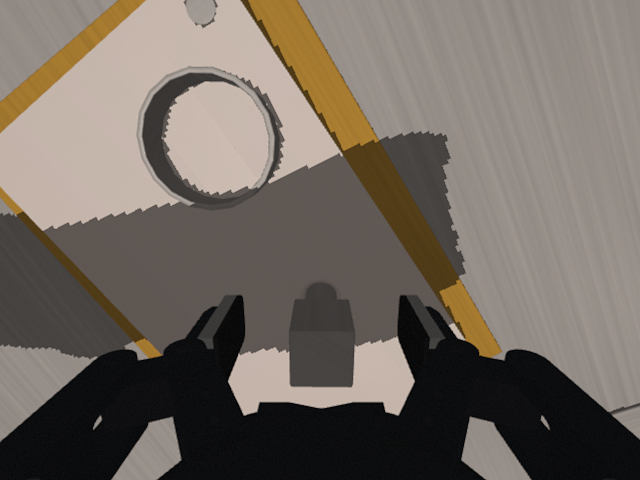

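The fingers are clear on both sides and the pin stands square in the hole, so I'll raise the hand.

>>> apply_moves --series "0 0 0 -0.01 0 0 0.8;0 0 0 -0.03 0 0 0.8;0 0 0 -0.06 0 0 0.8;0 0 0 -0.1 0 0 0.8;0 0 0 -0.14 0 0 0.8;0 0 0 -0.15 0 0 0.8;0 0 0 -0.15 0 0 0.8;0 0 0 -0.15 0 0 0.8"

```text
clock: 26.65
tcp_pos: [0.6125, 0.0432, 0.2055]
orientation: [1.539, 0.956, -1.542]
contact_force: [-0.8, -0.1, 0.1]
grip_width: 0.0683
```

```bash
python3 - <<'E'
from h import *
state(); ci=camera_info("wrist")
w=grab_frame("wrist");cv2.imwrite("pics/w12.png",w);s=grab_frame("scene");cv2.imwrite("pics/s12.png",s);t=grab_frame("top");cv2.imwrite("pics/t12.png",t)
cv2.imwrite("pics/s12c.png",cv2.resize(s[200:360,200:400],None,fx=3.7,fy=3.7))
t0=cv2.imread("pics/top0.png")
cv2.imwrite("pics/diff.png",cv2.absdiff(t,t0)*2)
E
```

```text
t 26.65 tcp [612.5  43.2 205.5] x [-0.002 -0.    -1.   ] jaw -26.4 F [-0.76 -0.15  0.14] M [-0.01  0.02 -0.01] w 68.3 j [-0.64  0.46  0.63  1.77 -0.31  1.02 -0.35]
```

View pics/w12.png

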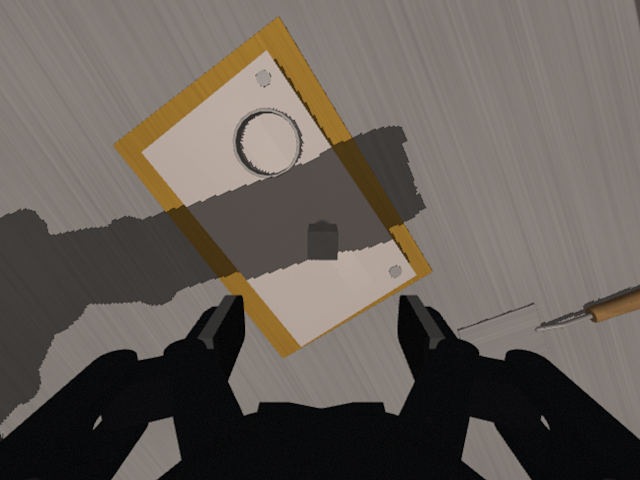

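View pics/s12c.png

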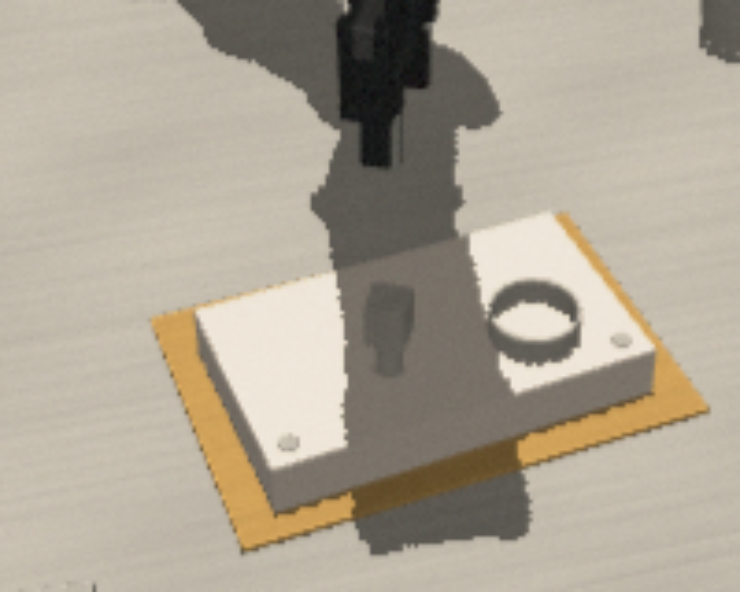

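View pics/t12.png

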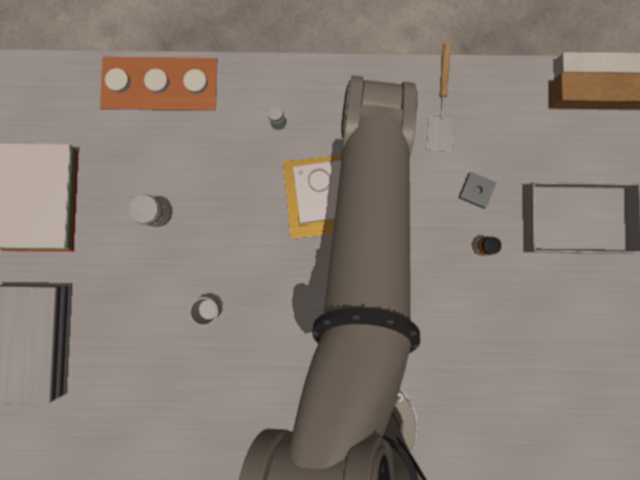

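```bash
python3 - <<'E'
from h import *
print(hand_in())
E
```

```text
the job is handed in; nothing more can be done
None
```

The pin is standing in the board's hole, released, and the job is handed in. It took about 27 s of the 72 s allowed. `hand_in` gives no verdict, so the result below rests on my own checks.

- **Probing:** I lifted the pin by its head and pressed it on the long side left, the long side right, then the left short side. Each press was held for more than half a second at about 5 to 7 N.
- **Board position:** The two long-side touches gave a turn of 8.8°, and the camera gave 8.7°. The touches put the hole 2.5 mm (x) and 4.9 mm (y) from the camera's figure. I put that down mostly to camera calibration and how the pin sat in the grip, and trusted the touches.
- **Insertion:** Just above the hole I corrected a 2 mm arm tracking error. The pin then went in with no noticeable resistance. The force only rose, to about 4 N, at tool height 56.4 mm; I had worked out 56.6 mm for the hole floor.
- **After release:** The last wrist and scene pictures show the pin upright in the hole and the fingers clear of it. Measured force on the tool was under 1 N, within its noise.
- **Other objects:** The cutter, jar, cup and can look unmoved in the pictures, judged by eye. In the last top view the arm hides the right half of the board.

No check failed, and the only disagreement was the camera-to-touch offset above.

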